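# Set the pastry straightedge against both stops

## Robot

A 7-joint arm with a two-finger parallel gripper is mounted at the origin on a cart in front of the work surface, level with it; the furniture and walls round the work are solid. World frame = base frame: x ahead of the robot, y to its left, z up, the work surface at z = 0. Lengths are in m, angles in rad, forces in N, time in s.
With the tool pointing down it reaches from about 0.425 to 0.95 m from the base axis. Payload 4.7 kg.
Tool frame: the origin (TCP) lies between the finger pads; the fingertips stand 25 mm ahead of it and the grasp point (between the pads) lies 6 mm ahead of it; z points along the fingers, y is the line along which they close (so a half turn about z gives the same grasp; the last joint's range is limited). The gripper opens to 85 mm and grips with 20 to 120 N. Pads are 22 mm wide; open, the fingers measure 114 mm over their backs; the gripper's body (76 mm by 85 mm) begins 54 mm behind the grasp point. The pads swing forward as they close: fully open they stand 13 mm farther back than shut.
Start: joints at [1.181, 0.469, -0.049, 1.532, 0.024, 1.141, -0.082], TCP at [0.238, -0.632, 0.232] pointing down, gripper open.
Joint ranges: [-2.59, 2.59], [-0.33, 1.99], [-1.39, 1.29], [0.1, 2.45], [-1.04, 4.18], [0.21, 1.99], [-2.66, 2.66]. Speed limits (rad/s): [2.57, 2.57, 3.14, 3.14, 3.14, 3.14, 3.14].

## Interface

Orientations are given as a 3x3 rotation matrix whose columns are the frame's x, y, z axes.
In Python, from rig import * gives the robot as it stands. Calls block until the motion is done:
- movep(position, orientation): joint-space move of the TCP to a pose.
- move_l(position, attitude=None, feed=0.15, until_force=None): straight line of the TCP; attitude=None keeps the orientation; feed is the mean speed in m/s. With until_force (N) it stops when the force on the tool has changed by that much, and returns True; else False.
- move_joints(angles): joint-space move.
- command_gripper(opening, newtons=None): finger opening in m; newtons is the grip in N (None keeps the last); returns when the fingers have stopped.
- sleep(seconds).
- inverse_kinematics(position, orientation): joint angles nearest the present ones, or None.
- sense(): the state.
- camera(name): name is "scene" or "top" or "wrist"; returns (picture, depth): 480x640x3 uint8, red, green, blue; 480x640 float32, m along the optical axis (not along the pixel's ray), 0 where there is no reading.
- camera_params(name): a dict with "K" (3x3 intrinsics, pixels), "dist" ([k1, k2, p1, p2, k3] as OpenCV has them; the pictures are not rectified), "position" and "rotation" of the camera in the world; the wrist camera has in their place "tool_from_camera" (4x4, takes a point from camera to tool coordinates, whose origin is the TCP and whose axes are the flange's). Camera axes: x right, y down, z forward; pixel columns grow to the right and rows downward; lengths in m; the calibration is good to about 2 mm. A picture is of the moment at which its call begins: read the wrist's pose just before it. camera_params takes no time and is no camera call.
A pose or a line that the arm cannot do raises Unreachable and nothing moves.
- finish_job(): hands the job in; it is judged then, once.
The state is a dict: "time_s": time; "joint_pos": joint angles; "qd": joint speeds; "joint_efforts": joint torques, N m; "position": TCP position; "tcp_rot": TCP orientation; "wrist_force": force on the tool from outside, world axes, zero at the start; "ft_torque": the same for the moment, N m; "finger_gap": finger opening in m; "gripper_force": force on a finger pad.
Only numpy, scipy, OpenCV 4.12 (cv2) and the standard library are available. Lean on these libraries where they do the work, as an engineer would, in place of code of your own. Each camera call takes 0.05 s, during which the arm holds its last target. There are 200 camera calls.

## Task

Pick up the steel straightedge by its wooden grip and lay it flat on the pastry board on the near side of the fence, clear of its two sprung stop buttons. Then slide it across the board until its long edge bears on both stops at once, both buttons pressed fully home; press gently (a few newtons, never more than 7 N on a stop), and leave it lying there. Leave the other things on the worktop where they are.

Things in the scene. Friction and masses are not known exactly. Their poses are not given: they have to be found in the camera images.
- rule_grip (a point): The straightedge: a steel bar 40 mm wide (its x), 260 long (y), 14 thick, with a wooden grip on top along its middle, 22 mm wide (x), 85 long (y), from 14 to 56 mm above the underside. Point: centre of the grip, 36 mm above the underside; z up. Both ends and both sides are alike. Grip it across the 22 mm, fingertips above the bar. Starts on the worktop right of the board, lying roughly fore and aft.
- rule_bar (a point): Same straightedge: centre of the flat bar, 7 mm above its underside, axes as above. It weighs 0.35 to 0.45 kg and takes 1 to 3 N to slide (more to start it). Pushed high on the grip it would tip over; pushed at the long side of the bar (below 14 mm), at mid-length, it slides and turns by itself until it meets both stops.
- board: The wooden pastry board, 230 mm (its x, from the robot) by 290 mm (y) by 18 mm thick, fixed to the worktop, turned up to 0.2 rad. Origin at the centre of its underside, z up.
- fence_zone (a point): Fixed mark on the board's top, on its centre line (y = 0), 85 mm beyond its centre; axes as the board's. An aluminium fence 20x270x24 mm lies across the board, parallel to its y; its front face (toward the robot) is clamped somewhere from 0 to 50 mm nearer the robot (-x) than this mark: set afresh each time and not measured. It is rigid.
- button_a (a joint): The left stop: in the fence's front, +80 mm along the board's y, 8.5 mm above the board's top, a rigid steel sleeve 12 mm across stands out 6 to 14 mm (set afresh, not measured), and from its end a white sprung button 7 mm across, along -x. Value: how far it is pressed in, m: 0 = standing out 6.5 mm, 0.005 = fully home, 1.5 mm out, rigid. The spring takes about 0.1 N, 0.25 N at the end.
- button_b (a joint): The right stop: in the fence's front, -80 mm along the board's y, 8.5 mm above the board's top, a rigid steel sleeve 12 mm across stands out 6 to 14 mm (set afresh, not measured), and from its end a white sprung button 7 mm across, along -x. Value: how far it is pressed in, m: 0 = standing out 6.5 mm, 0.005 = fully home, 1.5 mm out, rigid. The spring takes about 0.1 N, 0.25 N at the end.
- lime: Bystander: a green lime, about 50 mm, on the worktop behind the board's right corner. Origin under its centre.
- garlic: Bystander: a garlic bulb, about 50 mm, on the worktop near the front edge, right of the board. Origin under its centre.
- timer: Bystander: a round wind-up kitchen timer, 65 mm across and 43 mm high, front left. Origin under its centre.
- shaker: Bystander: a glass salt shaker, 44 mm across and 90 mm high, behind the board on the left. Origin under its centre.
- peeler: Bystander: a black-handled peeler, 170x25x18 mm, lying on the front left of the glass hob. Origin under its centre.
- egg_box: Bystander: a closed cardboard egg box, 106x156x72 mm, on the glass hob at the right. Origin under its centre.
- tin: Bystander: a food tin, 57 mm across and 72 mm high, behind the board. Origin under its centre.

How it is judged:
On the way, in this order (a step that is already met when the one before it is completed fails the run):
1. the straightedge lies flat on the board, clear of both buttons (z of rule_grip in the frame of board between 0.05 and 0.058 m and angle between rule_grip's own z axis and vertical below 0.06 rad and contact force between rule and board above 1 N and value of joint each of button_a, button_b below 0.001 m), for 0.2 s.
2. the straightedge bears on both stops at once (over 0.5 N on each) (z of rule_grip in the frame of board between 0.05 and 0.058 m and angle between rule_grip's own z axis and vertical below 0.06 rad and contact force between rule and button_a above 0.5 N and contact force between rule and button_b above 0.5 N), for 0.1 s.
At the end, for the whole second after the job is handed in: The straightedge lies flat on the board (tilt under 0.06 rad), at rest and released, touching both stops, with both buttons pressed to within 1.5 mm of fully home (z of rule_grip in the frame of board between 0.05 and 0.058 m and angle between rule_grip's own z axis and vertical below 0.06 rad and linear speed of rule below 0.01 m/s and angular speed of rule below 0.05 rad/s and value of joint each of button_a, button_b above 0.0035 m and contact force between rule and button_a above 0.03 N and contact force between rule and button_b above 0.03 N).
It fails at once if the straightedge presses on the left stop with more than 7 N (contact force between rule and button_a above 7 N).
It fails at once if the straightedge presses on the right stop with more than 7 N (contact force between rule and button_b above 7 N).
It fails at once if another thing on the worktop is moved by more than 20 mm (distance of any of lime, garlic, timer, shaker, peeler, egg_box, tin from where it was at the start of the episode above 0.02 m).
It also fails if it takes over 64 s, if anything falls off the work surface, if the arm or the gripper's body presses on something with over 40 N, if the wrist force passes 120 N, or if a joint passes its speed limit or range.

## Working session

There is one attempt and no reset: what is moved stays moved. The work goes in short steps, each a Python script; the robot and the scene stay as the last script left them, time stands still between calls to the robot, and variables do not carry over. Pictures are saved under pics/ and viewed, at most 11 in all, crops included, and the job is handed in when it is done.

```bash
mkdir -p pics
python3 - <<'E'
from rig import *
import cv2,numpy as np
for n in("top","scene"):
    p,d=camera(n); cv2.imwrite(f"pics/{n}0.png",p[:,:,::-1]); np.save(f"pics/{n}0.npy",d)
    c=camera_params(n); print(n,{k:np.round(v,4).tolist() for k,v in c.items()},(d>0).mean())
s=sense();print(s)
E
```

```text
top {'K': [[523.9996, 0.0, 323.003], [0.0, 523.9996, 250.9267], [0.0, 0.0, 1.0]], 'dist': [-0.0238, 0.0, 0.0, 0.0, 0.0], 'position': [0.3465, -0.1049, 1.1319], 'rotation': [[0.0112, -0.9831, 0.1826], [-0.9999, -0.0102, 0.0066], [-0.0046, -0.1827, -0.9832]]} 0.9959309895833334
scene {'K': [[462.0979, 0.0, 321.9567], [0.0, 462.0979, 246.142], [0.0, 0.0, 1.0]], 'dist': [-0.0669, 0.0, 0.0, 0.0, 0.0], 'position': [-0.0226, 0.2193, 0.8205], 'rotation': [[-0.5016, -0.6551, 0.565], [-0.8651, 0.3752, -0.3329], [0.0061, -0.6558, -0.7549]]} 0.9956380208333333
{'time_s': 0.1, 'joint_pos': array([ 1.1810962 ,  0.46943509, -0.04861947,  1.53355577,  0.02410673,
        1.14098922, -0.08229289]), 'qd': array([ 3.77894814e-05, -7.20435667e-05, -2.15044038e-04, -1.33853590e-03,
        1.53310950e-03, -2.66219433e-05,  1.11320207e-03]), 'joint_efforts': array([ 1.09105007e-03, -5.11515105e+01, -4.71252564e-02, -2.38391054e+01,
        1.06930846e-02,  4.36510003e-03, -3.94326867e-05]), 'position': array([ 0.23813515, -0.63105023,  0.23062425]), 'tcp_rot': array([[ 9.35593318e-01,  3.53078844e-01, -6.88310913e-04],
       [ 3.53079510e-01, -9.35591838e-01,  1.66488285e-03],
       [-5.61431621e-05, -1.80068175e-03, -9.99998377e-01]]), 'wrist_force': array([-0.33608246, -0.0319805 , -0.41551684]), 'ft_torque': array([ 0.00089915, -0.02162525, -0.028288  ]), 'gripper_force': 0.0, 'finger_gap': 0.08549124755368008}
```

View pics/top0.png

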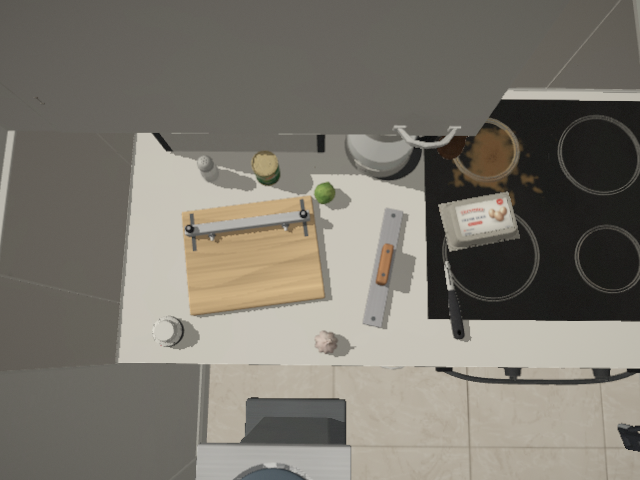

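View pics/scene0.png

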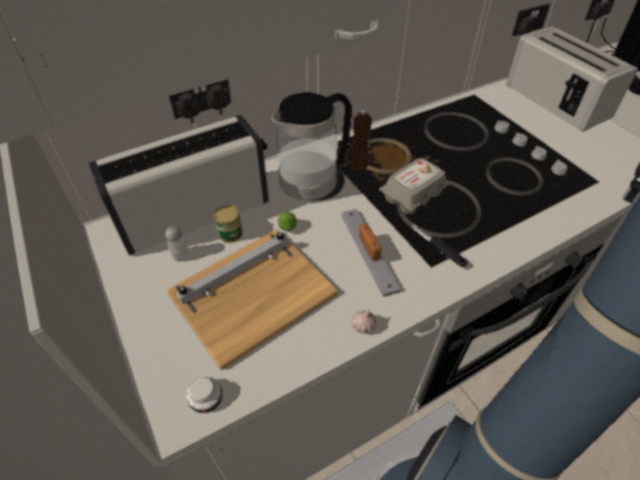

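The top view shows the board with corners at about (182,212), (313,196), (324,296) and (192,313). The fence runs from (190,228) to (303,213), with stops at about (212,236) and (287,227). The rule runs from (393,210) to (373,325) with its orange grip at (384,264), and the scene view agrees.

```bash
cat > h.py <<'E'
import numpy as np,cv2
def ray(c,px,z,R=None,t=None):
    R=np.array(c["rotation"]) if R is None else R; t=np.array(c["position"]) if t is None else t
    u=cv2.undistortPoints(np.array(px,float).reshape(-1,1,2),np.array(c["K"]),np.array(c["dist"]))[:,0]
    r=np.c_[u,np.ones(len(u))]@R.T
    return t+r*((z-t[2])/r[:,2])[:,None]
def biggest(m,k=3):
    m=cv2.morphologyEx(m.astype(np.uint8),cv2.MORPH_OPEN,np.ones((k,k)))
    cs,_=cv2.findContours(m,cv2.RETR_EXTERNAL,cv2.CHAIN_APPROX_NONE)
    return max(cs,key=cv2.contourArea)[:,0]
def rect(P):
    (c,s,a)=cv2.minAreaRect((P[:,:2]*1000).astype(np.float32)); 
    b=cv2.boxPoints((c,s,a)); e=[b[1]-b[0],b[2]-b[1]]; l=max(e,key=np.linalg.norm)
    th=np.arctan2(l[1],l[0]); th=(th-np.pi/2+np.pi/2)%np.pi-np.pi/2   # yaw of short axis(x), long=y
    th=(th+np.pi/2)%np.pi-np.pi/2
    return np.array(c)/1000,sorted(s),th
E
python3 - <<'E'
from rig import *
from h import *
for n,boxes in (("top",dict(board=(175,185,335,320),rule=(355,200,412,335))),("scene",dict(board=(160,225,345,365),rule=(335,200,405,300)))):
    p=cv2.imread(f"pics/{n}0.png");d=np.load(f"pics/{n}0.npy");c=camera_params(n)
    hsv=cv2.cvtColor(p,cv2.COLOR_BGR2HSV).astype(int);H,S,V=hsv[...,0],hsv[...,1],hsv[...,2]
    def m(mask,b):
        o=np.zeros(mask.shape,bool);x0,y0,x1,y1=b;o[y0:y1,x0:x1]=mask[y0:y1,x0:x1];return o
    wood=(H>8)&(H<25)&(S>70)
    B=boxes["board"];cs,_=cv2.findContours(m(wood,B).astype(np.uint8),0,1)
    pts=np.vstack([k[:,0] for k in cs if cv2.contourArea(k)>60])
    hull=cv2.convexHull(pts)
    print(n,"board",rect(ray(c,hull[:,0],.018)))
    g=biggest(m((H<14)&(S>130)&(V>60),boxes["rule"]));print("grip",rect(ray(c,g,.056)))
    worktop=np.median(p[330:350,230:300].reshape(-1,3),0) if n=="top" else np.median(p[330:370,180:200].reshape(-1,3),0)
    r=biggest(m(V<190,boxes["rule"]));print("rule",worktop,cv2.boundingRect(r),rect(ray(c,r,.014)))
c=camera_params("top")
for nm,px,z in (("lime",(324,192),.025),("garlic",(326,342),.025),("timer",(167,332),.043),("tin",(265,162),.072),("shaker",(205,162),.09),("fenceL",(190,233),.042),("fenceR",(305,218),.042)):print(nm,ray(c,[px],z)[0].round(3))
p=cv2.imread("pics/top0.png");a=cv2.resize(p[185:330,170:415],None,fx=3.2,fy=3.2,interpolation=cv2.INTER_CUBIC);cv2.imwrite("pics/c1.png",a)
E
```

```text
top board (array([0.54478986, 0.0565435 ]), [228.75584411621094, 287.5001525878906], np.float32(0.14311767))Traceback (most recent call last):
  File "<stdin>", line 13, in <module>
  File "h.py", line 10, in biggest
    return max(cs,key=cv2.contourArea)[:,0]
           ~~~^^^^^^^^^^^^^^^^^^^^^^^^
ValueError: max() iterable argument is empty
```

Run:
```python
from rig import *
from h import *
for n,b,g0 in (("top",(355,200,412,335),(384,264)),("scene",(335,200,405,300),(370,240))):
    p=cv2.imread(f"pics/{n}0.png");c=camera_params(n)
    hsv=cv2.cvtColor(p,cv2.COLOR_BGR2HSV).astype(int);H,S,V=hsv[...,0],hsv[...,1],hsv[...,2]
    print(n,hsv[g0[1],g0[0]],hsv[g0[1]-25,g0[0]+5],hsv[300,340])
    def m(mask):
        o=np.zeros(mask.shape,bool);x0,y0,x1,y1=b;o[y0:y1,x0:x1]=mask[y0:y1,x0:x1];return o
    g=biggest(m((S>90)&(V>60)));print("grip",cv2.boundingRect(g),rect(ray(c,g,.056)))
    r=biggest(m((V<180)|(S>90)));print("rule",cv2.boundingRect(r),rect(ray(c,r,.014)))
c=camera_params("top")
for nm,px,z in (("lime",(324,192),.025),("garlic",(326,342),.025),("timer",(167,332),.043),("tin",(265,162),.072),("shaker",(205,162),.09),("fenceL",(190,233),.042),("fenceR",(305,218),.042)):print(nm,ray(c,[px],z)[0].round(3))
p=cv2.imread("pics/top0.png");a=cv2.resize(p[185:330,170:415],None,fx=3.2,fy=3.2,interpolation=cv2.INTER_CUBIC);cv2.imwrite("pics/c1.png",a)
```

```text
top [ 14 128 165] [ 18   8 156] [ 22  19 200]
grip (376, 244, 17, 41) (array([ 0.51986188, -0.22573155]), [22.231964111328125, 86.58441162109375], np.float32(1.3684651))
rule (363, 208, 49, 121) (array([ 0.51689197, -0.24952008]), [86.8174057006836, 261.6365661621094], np.float32(1.3724066))
scene [ 13 169 152] [ 16  29 182] [ 20  32 178]
grip (359, 223, 22, 37) (array([ 0.511578  , -0.21780234]), [33.05561065673828, 108.91644287109375], np.float32(1.3533064))
rule (338, 207, 67, 93) (array([ 0.51827148, -0.2452757 ]), [117.02102661132812, 290.4981384277344], np.float32(1.3724476))
lime [ 0.684 -0.098  0.025]
garlic [ 0.359 -0.106  0.025]
timer [0.375 0.222 0.043]
tin [0.734 0.028 0.072]
shaker [0.727 0.151 0.09 ]
fenceL [0.585 0.187 0.042]
fenceR [ 0.62  -0.058  0.042]
```

View pics/c1.png

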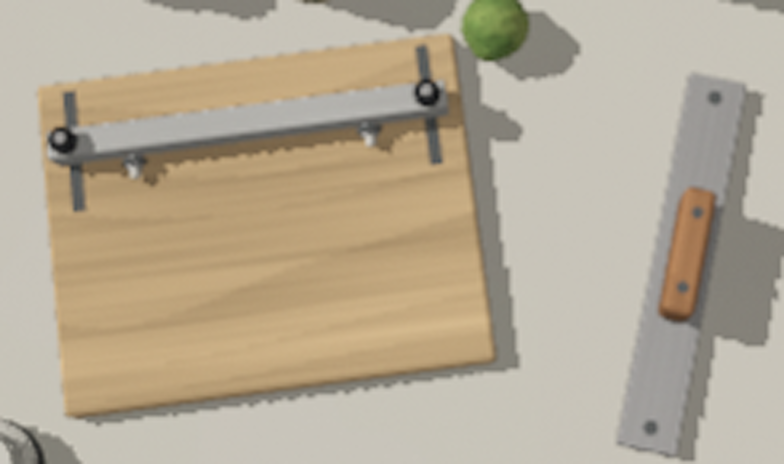

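The crop shows sleeves and buttons on the fence front, with tips at about full-image px (211.6,239) and (285.6,229). The rule's grip is clean and easy to reach. Next I pick it up.

```bash
cat >> h.py <<'E'
BC=np.array([.5448,.0565]);BY=.143
def Rdown(yaw):   # tool y axis at yaw, z down
    y=np.array([np.cos(yaw),np.sin(yaw),0]);z=np.array([0,0,-1.]);return np.c_[np.cross(y,z),y,z]
def b2w(x,y,z=0): 
    c,s=np.cos(BY),np.sin(BY);return np.array([BC[0]+c*x-s*y,BC[1]+s*x+c*y,z])
def w2b(P):
    d=P[:2]-BC;c,s=np.cos(BY),np.sin(BY);return np.array([c*d[0]+s*d[1],-s*d[0]+c*d[1]])
E
python3 - <<'E'
from rig import *
from h import *
c=camera_params("top")
for px in((211.6,239),(285.6,229)):print("stop",w2b(ray(c,[px],.0265)[0])*1000)
G=np.array([.5199,-.2257])
for g,pl in((1.3705-np.pi,.143-np.pi),(1.3705,.143)):
    a=inverse_kinematics([*G,.2],Rdown(g));b=inverse_kinematics(b2w(-55,0,.2)*0+b2w(-.055,0,.2),Rdown(pl));e=inverse_kinematics(b2w(-.08,0,.2),Rdown(pl+np.pi/2))
    for q in(a,b,e):print(None if q is None else np.round(q,2))
yaw=1.3705-np.pi
movep([*G,.16],Rdown(yaw)); command_gripper(.06,40)
T=np.array(sense()["position"]);R=np.array(sense()["tcp_rot"])
p,d=camera("wrist");cv2.imwrite("pics/w1.png",p[:,:,::-1])
M=np.array(camera_params("wrist")["tool_from_camera"]);cw=camera_params("wrist")
hsv=cv2.cvtColor(p,cv2.COLOR_RGB2HSV);g=biggest((hsv[...,1]>100)&(hsv[...,0]<20)&(hsv[...,2]>50))
print(cv2.boundingRect(g),rect(ray(cw,g,.056,R@M[:3,:3],T+R@M[:3,3])),sense()["time_s"],T)
E
```

```text
stop [42.7353631  81.57619901]
stop [ 43.48891292 -79.55183622]
[ 0.46  0.33 -0.16  1.82  0.06  0.99 -1.49]
[-1.16  0.44  1.28  2.04 -0.49  1.03 -2.63]
[ 0.41  0.23 -0.68  2.01  0.17  0.96 -1.79]
[ 0.88  0.41 -0.71  1.8   0.31  1.04  1.43]
[ 0.51  0.31 -0.83  1.96  0.27  0.99 -0.3 ]
[ 0.74  0.36 -1.12  2.    0.38  1.01  1.16]
(303, 168, 29, 113) (array([ 0.5282561 , -0.22729712]), [20.302936553955078, 85.01185607910156], np.float32(1.369677)) 2.3417 [ 0.51981536 -0.22599846  0.15999735]
```

View pics/w1.png

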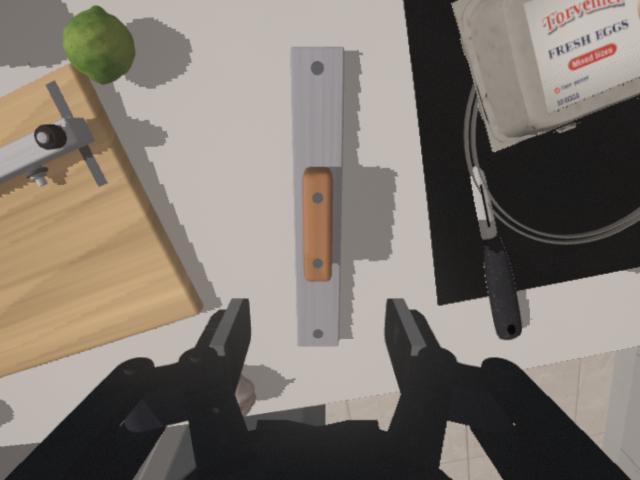

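The wrist view shows the grip centred laterally at x≈317 px, rows 168–281. The gripper is on line with the yaw confirmed. The measured offset is only along the grip, so I use the mean and grasp.

Run:
```python
from rig import *
from h import *
yaw=1.3705-np.pi; G=[.5255,-.2268]
move_l([*G,.08],Rdown(yaw),feed=.12)
print(move_l([*G,.047],feed=.06,until_force=6))
command_gripper(0.0,50); s=sense();print(s["finger_gap"],s["gripper_force"],s["position"])
if s["finger_gap"]>.015:
    move_l([*G,.22],feed=.12); s=sense();print(s["finger_gap"],s["wrist_force"],s["time_s"])
    q=inverse_kinematics(b2w(-.055,0,.2),Rdown(.143));print(np.round(q,2))
    movep(b2w(-.055,0,.2),Rdown(.143))
    s=sense();T=np.array(s["position"]);print(T,s["wrist_force"],s["ft_torque"],s["time_s"])
    p,d=camera("wrist");cv2.imwrite("pics/w2.png",p[:,:,::-1])
```

```text
False
0.020360934340272134 51.570419669151306 [ 0.52571758 -0.22716018  0.04751959]
0.020522390636379576 [-0.33735904 -0.20732983 -3.76941834] 5.8833
[ 0.34  0.26 -0.61  1.97  0.18  0.97 -0.22]
[0.4907689  0.04740639 0.19989871] [-0.47001188 -0.95531271 -3.3821666 ] [-0.02723881 -0.04128946  0.0240761 ] 7.0417
```

View pics/w2.png

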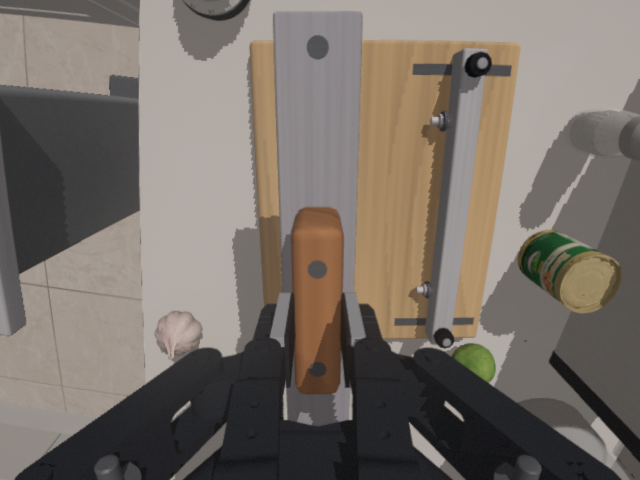

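The rule is held square over the board, with the fence and both stops visible at (437,121) and (424,290), well clear of its edge. Next I lower it, release and look.

Run:
```python
from rig import *
from h import *
P=b2w(-.02,0)[:2]
move_l([*P,.085],feed=.15); sleep(.2);f0=np.array(sense()["wrist_force"])
print(move_l([*P,.060],feed=.02,until_force=2.5)); s=sense();print(s["position"],s["wrist_force"]-f0,s["ft_torque"])
command_gripper(.05,20); sleep(.3)
s=sense();print(s["position"],s["wrist_force"],s["time_s"])
move_l([*P,.2],feed=.15)
p,d=camera("top");cv2.imwrite("pics/t3.png",p[:,:,::-1]);
c=camera_params("top");hsv=cv2.cvtColor(p,cv2.COLOR_RGB2HSV)
cv2.imwrite("pics/t3c.png",cv2.resize(p[180:330,160:360,::-1],None,fx=3.5,fy=3.5,interpolation=cv2.INTER_CUBIC))
# retreat to behind the rule, fingers shut, tool y along the board's y
command_gripper(0.0,20)
B=b2w(-.075,0)[:2]
movep([*B,.2],Rdown(.143-np.pi/2))
s=sense();T=np.array(s["position"]);R=np.array(s["tcp_rot"]);p,d=camera("wrist");cv2.imwrite("pics/w3.png",p[:,:,::-1]);np.savez("pics/w3.npz",T=T,R=R)
cw=camera_params("wrist");M=np.array(cw["tool_from_camera"]);hsv=cv2.cvtColor(p,cv2.COLOR_RGB2HSV)
g=biggest((hsv[...,1]>150)&(hsv[...,0]<14)&(hsv[...,2]>50));r=rect(ray(cw,g,.074,R@M[:3,:3],T+R@M[:3,3]))
print(cv2.boundingRect(g),r,w2b(r[0]),s["time_s"],T,s["wrist_force"])
```

```text
True
[0.5250564  0.05361843 0.06547197] [0.62512532 1.7189156  8.38563187] [ 0.02312698 -0.01445598  0.00120462]
[0.52345273 0.0531495  0.06432004] [ 0.02642053  0.18292852 -0.57476005] 9.8417Traceback (most recent call last):
  File "<stdin>", line 18, in <module>
  File "h.py", line 10, in biggest
    return max(cs,key=cv2.contourArea)[:,0]
           ~~~^^^^^^^^^^^^^^^^^^^^^^^^
ValueError: max() iterable argument is empty
```

View pics/w3.png

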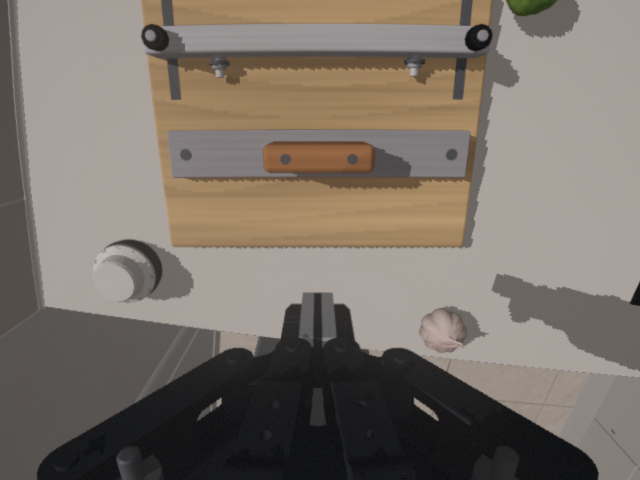

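View pics/t3c.png

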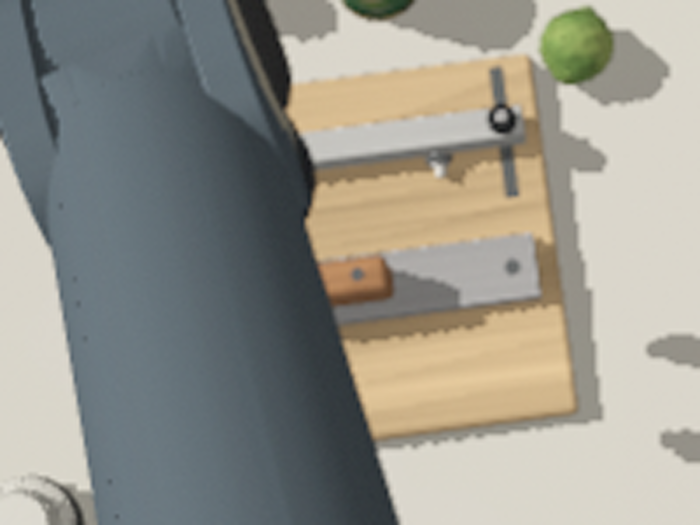

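Both views show the rule flat and square on the board. It is centred on the fingers (ends at 169 and 469, middle 319, against fingers at 318) and well clear of both buttons at (220,70) and (413,70). Next I lower the closed fingers behind it and make the long part of the push, stopping short of the buttons.

Run:
```python
from rig import *
from h import *
z=np.load("pics/w3.npz");cw=camera_params("wrist");M=np.array(cw["tool_from_camera"]);R,T=z["R"],z["T"]
f=lambda px,h:(w2b(ray(cw,[px],h,R@M[:3,:3],T+R@M[:3,3])[0])*1000).round(1)
print("edge near",f((319,178),.032),"far",f((319,129),.032),"tips",f((220,76),.0265),f((413,75),.0265),"ends",f((169,155),.032),f((470,155),.032))
n=b2w(1,0)-b2w(0,0); n=n[:2]
B=b2w(-.08,0)[:2]
move_l([*B,.08],feed=.15)
print(move_l([*B,.047],feed=.04,until_force=4)); sleep(.2)
s=sense();f0=np.array(s["wrist_force"]);np.save("pics/f0.npy",f0);print(s["position"],f0,s["time_s"])
for x in(-.068,-.055,-.045,-.035,-.025):
    h=move_l([*b2w(x,0)[:2],.047],feed=.02,until_force=6);s=sense()
    print(x,h,(w2b(np.array(s["position"]))*1000).round(1),"push",-((s["wrist_force"]-f0)[:2]@n).round(2),s["time_s"])
    if h:break
p,d=camera("wrist");cv2.imwrite("pics/w4.png",p[:,:,::-1])
```

```text
edge near [-40.7  -1.2] far [ 0.6 -1.1] tips [43.2 80.8] [ 44.  -78.7] ends [-20.3 129.1] [ -20.1 -132.3]
False
[0.46579846 0.04513257 0.04723196] [-0.01114439  0.17017937  0.32430898] 14.9583
-0.068 False [-68.1   0. ] push 0.39 15.7083
-0.055 False [-55.1  -0. ] push -0.57 16.5083
-0.045 False [-45.1  -0. ] push 0.71 17.1583
-0.035 False [-34.7   0. ] push 0.75 17.8083
-0.025 False [-24.3   0. ] push -0.37 18.4583
```

View pics/w4.png

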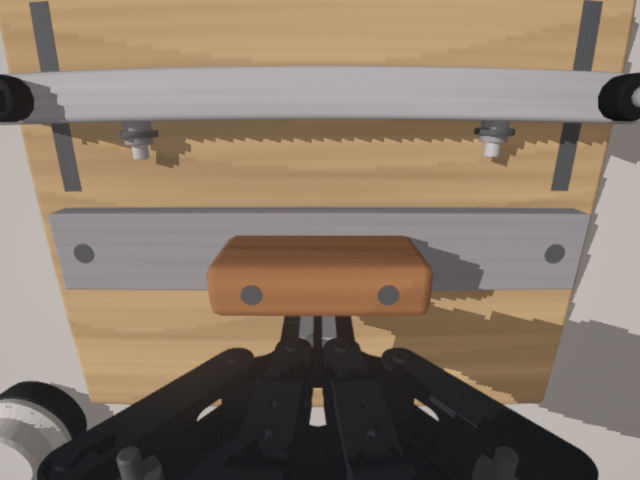

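The wrist view shows the rule sliding square, its far edge (row ~209) short of the buttons at (140,155) and (491,152). Next come the final millimetres, in small slow steps with averaged force.

Run:
```python
from rig import *
from h import *
f0=np.load("pics/f0.npy");n=(b2w(1,0)-b2w(0,0))[:2]
def F():
    a=[]
    for _ in range(5):a.append(sense()["wrist_force"]);sleep(.02)
    return -((np.mean(a,0)-f0)[:2]@n)
h=move_l([*b2w(-.012,0)[:2],.047],feed=.012,until_force=6);print(h,F())
x=-.012;log=[]
while x<.006:
    x+=.0005;h=move_l([*b2w(x,0)[:2],.047],feed=.004,until_force=4)
    f=F();s=sense();log.append((round(x*1000,1),(w2b(np.array(s["position"]))[0]*1000).round(2),round(f,2)))
    if h or f>4.5 or s["time_s"]>45:break
print(h,s["time_s"]);[print(l) for l in log]
p,d=camera("wrist");cv2.imwrite("pics/w5.png",p[:,:,::-1])
```

```text
False 1.0660127963219583
False 32.725
(-11.5, np.float64(-11.55), np.float64(1.5))
(-11.0, np.float64(-10.91), np.float64(1.78))
(-10.5, np.float64(-10.43), np.float64(1.85))
(-10.0, np.float64(-9.95), np.float64(1.91))
(-9.5, np.float64(-9.43), np.float64(1.86))
(-9.0, np.float64(-8.96), np.float64(1.95))
(-8.5, np.float64(-8.44), np.float64(1.81))
(-8.0, np.float64(-7.93), np.float64(1.7))
(-7.5, np.float64(-7.42), np.float64(1.34))
(-7.0, np.float64(-6.93), np.float64(1.93))
(-6.5, np.float64(-6.43), np.float64(1.61))
(-6.0, np.float64(-5.92), np.float64(1.23))
(-5.5, np.float64(-5.46), np.float64(1.29))
(-5.0, np.float64(-4.95), np.float64(1.55))
(-4.5, np.float64(-4.44), np.float64(1.05))
(-4.0, np.float64(-3.95), np.float64(1.23))
(-3.5, np.float64(-3.45), np.float64(1.19))
(-3.0, np.float64(-2.92), np.float64(1.11))
(-2.5, np.float64(-2.42), np.float64(1.51))
(-2.0, np.float64(-1.94), np.float64(1.15))
(-1.5, np.float64(-1.44), np.float64(1.18))
(-1.0, np.float64(-0.94), np.float64(1.61))
(-0.5, np.float64(-0.41), np.float64(1.19))
(0.0, np.float64(0.07), np.float64(1.55))
(0.5, np.float64(0.49), np.float64(1.11))
(1.0, np.float64(1.06), np.float64(1.45))
(1.5, np.float64(1.5), np.float64(1.69))
(2.0, np.float64(2.05), np.float64(1.9))
(2.5, np.float64(2.58), np.float64(2.0))
(3.0, np.float64(3.06), np.float64(1.61))
(3.5, np.float64(3.56), np.float64(2.03))
(4.0, np.float64(4.08), np.float64(2.15))
(4.5, np.float64(4.55), np.float64(1.79))
(5.0, np.float64(5.06), np.float64(2.06))
(5.5, np.float64(5.38), np.float64(2.78))
(6.0, np.float64(5.74), np.float64(4.05))
```

View pics/w5.png

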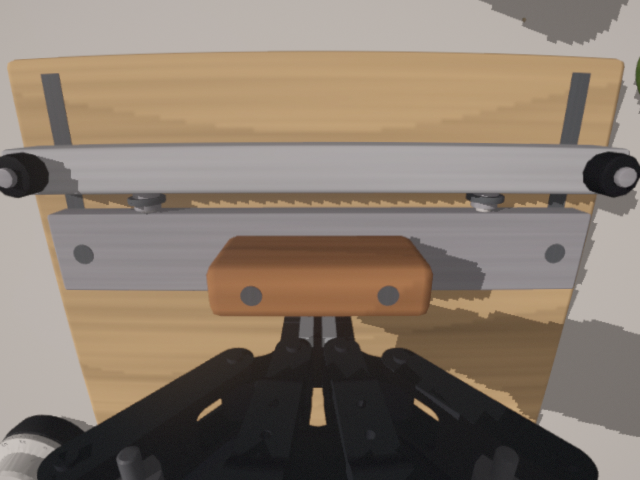

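The stops now carry some load: the force is rising and the arm lags its target. The right button at (485,205) may still be showing a little white. I continue gently so that both stops load, keeping the total push under about 6.5 N.

Run:
```python
from rig import *
from h import *
f0=np.load("pics/f0.npy");n=(b2w(1,0)-b2w(0,0))[:2]
def F():
    a=[]
    for _ in range(6):a.append(sense()["wrist_force"]);sleep(.02)
    return -((np.mean(a,0)-f0)[:2]@n),-(np.mean(a,0)-f0)
x=.006
while x<.013:
    x+=.0004;h=move_l([*b2w(x,0)[:2],.047],feed=.004,until_force=3)
    f,v=F();s=sense();print(round(x*1000,1),h,(w2b(np.array(s["position"]))[0]*1000).round(2),f.round(2),s["time_s"])
    if h or f>5.6 or s["time_s"]>45:break
sleep(.3);print(F(),sense()["ft_torque"])
p,d=camera("wrist");cv2.imwrite("pics/w6.png",cv2.resize(p[130:300,40:600,::-1],None,fx=1.4,fy=1.4))
```

```text
6.4 False 6.09 5.12 33.125
6.8 False 6.17 5.91 33.475
(np.float64(5.553299968674061), array([ 5.40926471,  1.39810348, -4.29719799])) [-0.28464008  1.16962476 -0.00479907]
```

View pics/w6.png

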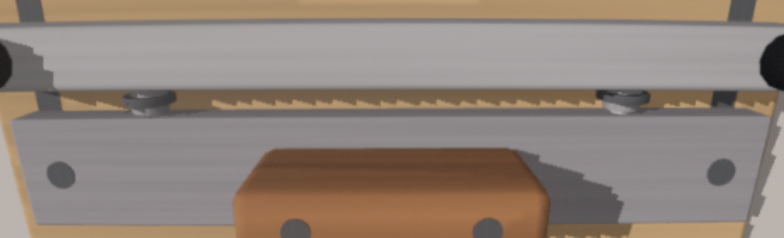

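Force rises stiffly (0.08 mm for 0.8 N), and both sleeves show the same small gap to the rule, (150,110) and (625,108). So both buttons are home and sharing about 4 N. The upward reaction on the tool needs a check before I back off.

Run:
```python
from rig import *
from h import *
f0=np.load("pics/f0.npy")
s=sense();print(s["position"],s["wrist_force"]-f0)
for x in(.0055,.0035,-.002):
    move_l([*b2w(x,0)[:2],.047],feed=.01);sleep(.1);s=sense();print(x,s["position"],(s["wrist_force"]-f0).round(2))
move_l([*b2w(-.03,0)[:2],.047],feed=.05)
move_l([*b2w(-.05,0)[:2],.2],feed=.15);sleep(.1)
s=sense();T=np.array(s["position"]);R=np.array(s["tcp_rot"]);p,d=camera("wrist")
cv2.imwrite("pics/w7.png",p[:,:,::-1]);print(s["time_s"])
cw=camera_params("wrist");M=np.array(cw["tool_from_camera"])
# rule's far edge from depth step-free plane cast: brightness edge at several columns
cv2.imwrite("pics/w7c.png",cv2.resize(p[0:210,140:500,::-1],None,fx=2.2,fy=2.2,interpolation=cv2.INTER_CUBIC))
```

```text
[0.55092358 0.05726861 0.04697204] [-4.97916732 -0.92614021  3.71882956]
0.0055 [0.55074994 0.05725977 0.04695133] [-1.72 -0.91 -1.15]
0.0035 [0.54864226 0.05716623 0.04718586] [-0.26 -0.9  -0.35]
-0.002 [0.54290382 0.05623883 0.04703962] [-0.28 -0.36  0.16]
37.5417
```

View pics/w7c.png

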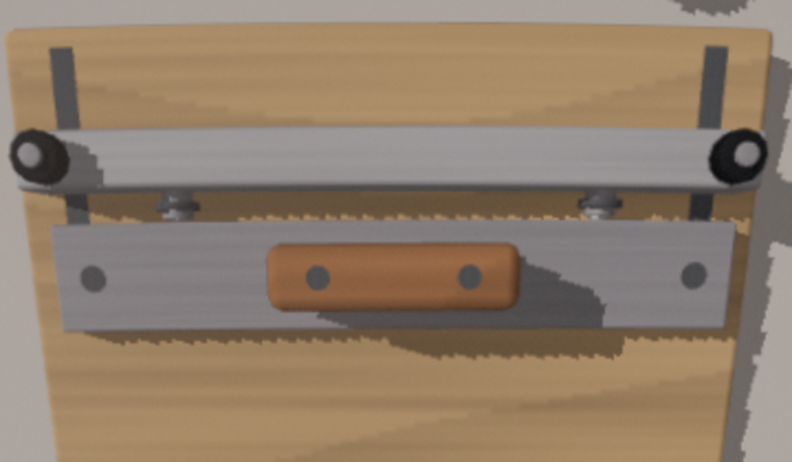

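The final view shows the rule flat and released. Its far edge sits equally close to both sleeves, (177,215) and (600,213), and the travel and force record fits both buttons being home. Handing in.

```bash
python3 -c "
from rig import *
print(finish_job())"
```

```text
the job is handed in; nothing more can be done
None
```

The straightedge lies flat and released against both stops. The rule-to-sleeve gaps and stiff final force rise indicate both buttons are home; the push totalled under 6 N, nothing else was touched, and the job went in at about 38 s (no verdict returned).

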